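# Crank the cheese press fully down

### The job

Tighten the cheese press: wind its crank clockwise (seen from above) by its upright handle, through more than a full turn, until the crank comes to its stop and the pressing plate is fully down on the mould. Then let go. Leave the crank of the spice mill standing nearby as it is.

Things in the scene. Friction and masses are not known exactly. Their poses are not given: they have to be found in the camera images.
- press_crank (a joint): Crank angle of the cheese press, rad; vertical axis. Grows as the crank goes clockwise seen from above; the plate sinks 8 mm a turn, the crank keeps its height. 10.0 is the stop, where the plate sits on the mould; it starts 1.1 to 1.6 turns short of it. It turns stiffly (about 1.5 N at the handle) and stays where it is left.
- press_knob (a point): Centre (half-way up) of the press's crank handle: an upright dark-wood barrel 24 mm across, 50 mm tall, 185 mm above the table at its centre, spinning freely on its own pin, so a grip need not turn as it goes round. It stands at the end of a flat steel arm, 60 mm from the crank axis, its foot 2 mm above the arm. Nothing else on the press rises above the handle's foot.
- press_axis (a point): Point on the press's vertical crank axis, level with the handle's centre; the handle circles it at 60 mm radius. The press is fixed to the table: wooden board 190 x 220 mm, two steel posts, wooden crossbar 40 x 210 mm with its top 144 mm above the table, below it a steel plate over a round white mould 100 mm across.
- mill_knob (a point): Centre of the ball knob (28 mm across) on the crank of the spice mill, a bystander to be left alone: a round, waisted dark-wood body 86 mm across at the foot, fixed to the table, with a thin crank of 55 mm radius on top; the knob is 178 mm above the table.

How it is judged:
By the outcome, as a careful person would: the job done as asked, in the order asked, and still so for the second after the job is handed in, with the robot touching nothing.
It also fails if it takes over 45 s, if anything falls off the work surface, if the arm or the gripper's body presses on something with over 40 N, if the wrist force passes 120 N, or if a joint passes its speed limit or range.

### The arm

A 6-joint arm with a two-finger parallel gripper is mounted at the origin on the work surface. World frame = base frame: x ahead of the robot, y to its left, z up, the work surface at z = 0. Lengths are in m, angles in rad, forces in N, time in s.
With the tool pointing down it reaches from about 0.35 to 0.775 m from the base axis. Payload 7.3 kg.
Tool frame: the origin (TCP) lies midway between the tips of the shut fingers; the grasp point (between the pads) lies 19 mm behind it; z points along the fingers, y is the line along which they close (so a half turn about z gives the same grasp; the last joint's range is limited). The gripper opens to 92 mm and grips with 3 to 60 N. Pads are 19 mm wide; open, the fingers measure 130 mm over their backs; the gripper's body (75 mm by 190 mm) begins 47 mm behind the grasp point.
Start: joints at [1.018, 0.342, 1.524, -0, 1.275, -0.146], TCP at [0.208, 0.482, 0.227] pointing down, gripper open.
Joint ranges: [-2.53, 2.53], [-0.77, 2.02], [0.04, 2.7], [-1, 4.14], [0.28, 2.66], [-3.11, 3.11]. Speed limits (rad/s): [2.57, 2.57, 3.14, 3.14, 3.14, 3.14].

### API

Orientations are given as a unit quaternion [w, x, y, z].
In Python, from workcell import robot, get_image gives the robot as it stands.
- The arm moves only by the tool arm_command, never from a script. Its argument "plan" is a list of rows, each a list of 7 numbers: the opening, from 0 (shut) to 1 (fully open), then the shift along the tool's x, y, z in m, then the turn, a rotation vector about the tool's x, y, z in degrees. In form: [[fingers, dx, dy, dz, ax, ay, az], ...]. A call has 1 to 20 rows; each row is the pose to reach, as a shift and turn from the pose commanded when the call began, along the tool's axes at that moment; what a row does not reach only later rows make up. A row lasts 1/10 s, in which the tool goes at most 50 mm and 8.59 degrees, less where a joint would pass 70% of its speed; a pose out of reach is approached as far as the arm can. A call with a gripper value outside its range is refused whole. The fingers move at their own pace and stop on an object; "newtons" is the grip in N (left out, the last holds). Time passes only in rows, so rows that repeat a pose let the fingers close. It gives the time, the measured TCP pose, the force, the opening and the grip force at its end, in the units of the state.
- robot.get_state(): the state, without advancing time (a new reading comes with each control period).
- get_image(name): name is "scene" or "top"; returns a dict with "img" (420x560x3 uint8, red, green, blue), "range_z" (420x560 float32, m along the optical axis (not along the pixel's ray), 0 where there is no reading), "vertical_fov" (degrees; the focal length in pixels is half the picture's height over the tangent of half this angle, whatever the lens; pixels are square), "cx", "cy" (the principal point, pixels), "camera_from_world" (4x4, takes a point from world to camera coordinates). Camera axes: x right, y down, z forward; pixel columns grow to the right and rows downward; lengths in m; the calibration is good to about 2 mm. A picture is of the moment at which its call begins.
- robot.close_job(): hands the job in; it is judged then, once.
The state is a dict: "t": time; "q": joint angles; "joint_vel": joint speeds; "joint_efforts": joint torques, N m; "ee_pos": TCP position; "ee_rot": TCP orientation; "ft_force": force on the tool from outside, world axes, zero at the start; "torque": the same for the moment, N m; "gripper_width": finger opening in m; "gripper_force": force on a finger pad.
Only numpy, scipy, OpenCV 4.12 (cv2) and the standard library are available. Lean on these libraries where they do the work, as an engineer would, in place of code of your own. Each camera call takes 0.05 s, during which the arm holds its last target. There are 200 camera calls.

## Working session

There is one attempt and no reset: what is moved stays moved. The work goes in short steps, Python scripts to look and compute and a tool call to move; the robot and the scene stay as the last step left them, time stands still between calls to the robot, and variables do not carry over. Pictures are saved under pics/ and viewed, at most 10 in all, crops included, and the job is handed in when it is done.

Besides the shell and the picture viewer there is one more tool, called after "Call:" as name([rows], argument=value, ...), one row to a line, values as JSON. arm_command: Moves the arm, as the interface text tells. Its arguments: {"type":"object","properties":{"plan":{"type":"array","items":{"type":"array","items":{"type":"number"}}},"newtons":{"type":"number"}},"required":["plan"]}

```bash
mkdir -p pics; ls
python3 - <<'E'
from workcell import robot,get_image
import cv2,numpy as np
s=robot.get_state(); print({k:np.round(v,3).tolist() for k,v in s.items()})
for n in("scene","top"):
    d=get_image(n); cv2.imwrite(f"pics/{n}0.png",d["img"][...,::-1]); print(n,d["vertical_fov"],d["cx"],d["cy"],np.round(d["camera_from_world"],3).tolist())
E
```

```text
pics
{'t': 0.0, 'q': [1.018, 0.343, 1.525, -0.0, 1.275, -0.146], 'joint_vel': [-0.001, 0.001, -0.0, -0.001, 0.001, 0.0], 'joint_efforts': [0.001, -43.122, -24.423, 0.072, 0.056, -0.0], 'ee_pos': [0.208, 0.482, 0.226], 'ee_rot': [-0.0, 0.202, 0.979, -0.001], 'ft_force': [-0.883, 0.674, -0.498], 'torque': [-0.055, 0.004, -0.009], 'gripper_force': 0.0, 'gripper_width': 0.092}
scene 52.88677952332471 279.9405903912793 211.2372632497535 [[-0.275, 0.961, 0.004, 0.177], [0.701, 0.203, -0.683, -0.259], [-0.658, -0.185, -0.73, 1.191], [0.0, 0.0, 0.0, 1.0]]
top 56.315070006972796 281.53030706448726 206.38478450048214 [[-0.009, -1.0, 0.001, -0.003], [-0.968, 0.009, -0.25, 0.611], [0.25, -0.004, -0.968, 0.713], [0.0, 0.0, 0.0, 1.0]]
```

View pics/scene0.png

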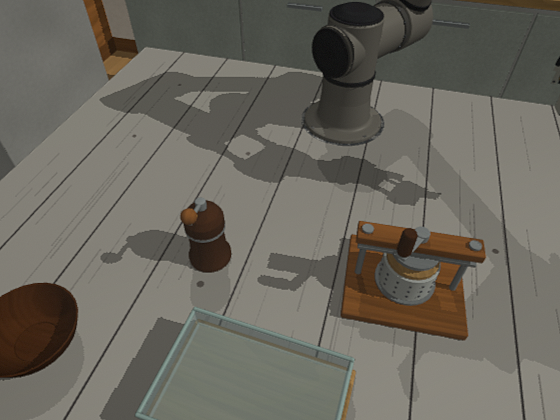

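View pics/top0.png

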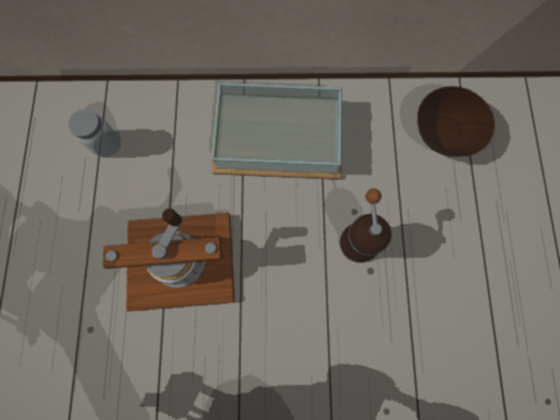

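The scene view shows the press crank handle at about (407,241) and its hub at (421,236). In the top view the handle's top is at about (169,214), the hub at (159,251) and the mill knob at (373,196). I'll measure them now.

```bash
cat > h.py <<'E'
from workcell import robot,get_image
import cv2,numpy as np
def cam(n):
    d=get_image(n); d["f"]=210/np.tan(np.radians(d["vertical_fov"]/2)); d["T"]=np.linalg.inv(d["camera_from_world"]); return d
def onplane(d,u,v,z):
    r=d["T"][:3,:3]@[(u-d["cx"])/d["f"],(v-d["cy"])/d["f"],1]; o=d["T"][:3,3]; return o+r*(z-o[2])/r[2]
def cloud(d):
    v,u=np.mgrid[:420,:560]; Z=d["range_z"]; c=np.stack([(u-d["cx"])/d["f"]*Z,(v-d["cy"])/d["f"]*Z,Z],-1)
    return c@d["T"][:3,:3].T+d["T"][:3,3]
E
python3 - <<'E'
from h import *
d=cam("top"); s=cam("scene")
cv2.imwrite("pics/c1.png",np.hstack([cv2.resize(d["img"][180:320,90:250,::-1],(400,350)),cv2.resize(s["img"][190:330,330:490,::-1],(400,350))]))
print("knob",onplane(d,169,214,.21),"hub",onplane(d,159,251,.15),"mill",onplane(d,373,196,.178))
for n,c,k in(("top",d,(373,196)),("scene",s,(189,216))):
    P=cloud(c); ok=c["range_z"]>0
    m=ok&(P[...,2]>.15)&(P[...,2]<.23)&(P[...,1]>0)&(P[...,0]<.75)&(P[...,0]>.25)
    Q=P[m]; print(n,len(Q),Q[:,2].max())
    t=Q[Q[:,2]>.19]; print("top pts",len(t),t.mean(0),t.min(0),t.max(0), "at mill",P[k[1],k[0]])
    nl,L,st,ce=cv2.connectedComponentsWithStats(m.astype(np.uint8)); print([(st[i].tolist(),np.round(P[L==i].mean(0),3).tolist()) for i in range(1,nl) if st[i,4]>15])
    b=ok&(abs(P[...,2]-.144)<.004)&(P[...,1]>0.05)&(P[...,0]<.75)&(P[...,0]>.25); c2,r,a=cv2.minAreaRect(P[b][:,:2].astype(np.float32)); print("bar",c2,r,a)
E
```

```text
knob [0.56586439 0.17832622 0.21      ] hub [0.51303559 0.2093119  0.15      ] mill [ 0.60291738 -0.1699001   0.178     ]
top 749 0.21402158813341599
top pts 194 [0.56359738 0.17793426 0.20723194] [0.55385125 0.1683875  0.19018499] [0.57706169 0.19088579 0.21402159] at mill [ 0.59895409 -0.16646725  0.19193243]
[([152, 208, 31, 51, 671], [0.541, 0.19, 0.175]), ([205, 246, 11, 7, 27], [0.515, 0.119, 0.151]), ([108, 251, 8, 10, 26], [0.507, 0.291, 0.151])]
bar (0.5122269988059998, 0.20659223198890686) (0.04051336646080017, 0.20932601392269135) 4.240793228149414
scene 692 0.21070480542726744
top pts 255 [0.57089864 0.17867007 0.20354002] [0.55532106 0.16754742 0.19012551] [0.57855911 0.19025645 0.21070481] at mill [ 0.6096515  -0.16320182  0.1871436 ]
[([395, 227, 35, 34, 690], [0.556, 0.187, 0.179])]
bar (0.5126665830612183, 0.20640864968299866) (0.042938798666000366, 0.20956993103027344) 3.9779233932495117
```

View pics/c1.png

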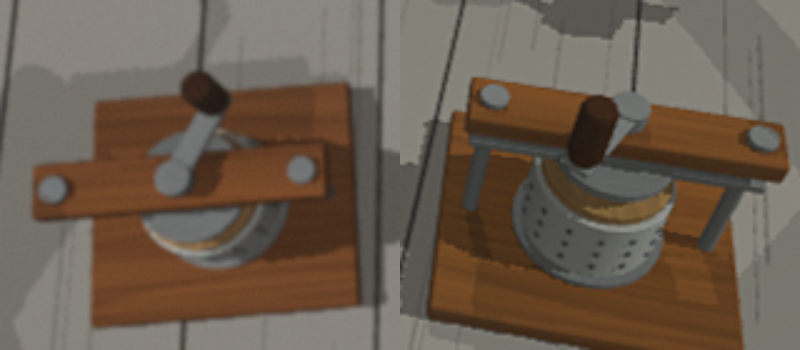

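The bar centre, taken as the axis, is at (0.5125, 0.2065). The handle is at (0.566, 0.179), so the radius is 60 mm, which matches the given value. I'll move above the handle and turn the tool so its axes line up with the world axes.

Call:
arm_command([
  [1,-0.04,-0.012,-0.012,0,0,-6],
  [1,-0.08,-0.025,-0.012,0,0,-12],
  [1,-0.12,-0.037,-0.012,0,0,-18],
  [1,-0.16,-0.049,-0.012,0,0,-23.3],
  [1,-0.2,-0.061,-0.012,0,0,-23.3],
  [1,-0.24,-0.073,-0.012,0,0,-23.3],
  [1,-0.28,-0.085,-0.012,0,0,-23.3],
  [1,-0.32,-0.097,-0.012,0,0,-23.3],
  [1,-0.36,-0.109,-0.012,0,0,-23.3],
  [1,-0.4,-0.121,-0.012,0,0,-23.3],
  [1,-0.43,-0.131,-0.012,0,0,-23.3],
  [1,-0.4485,-0.1363,-0.012,0,0,-23.3],
  [1,-0.4485,-0.1363,-0.012,0,0,-23.3],
  [1,-0.4485,-0.1363,-0.012,0,0,-23.3],
  [1,-0.4485,-0.1363,-0.012,0,0,-23.3],
], newtons=15)

```text
t: 1.7
ee_pos: [0.5648, 0.1804, 0.2387]
ee_rot: [-0.0, -0.0, 1.0, 0.0]
ft_force: [0.6, -0.3, -0.1]
gripper_width: 0.0922
gripper_force: 0.0
```

Call:
arm_command([
  [1,-0.001,-0.001,0.02,0,0,0],
  [1,-0.001,-0.001,0.04,0,0,0],
  [1,-0.001,-0.001,0.055,0,0,0],
  [1,-0.001,-0.001,0.068,0,0,0],
  [1,-0.001,-0.001,0.068,0,0,0],
  [0,-0.001,-0.001,0.068,0,0,0],
  [0,-0.001,-0.001,0.068,0,0,0],
  [0,-0.001,-0.001,0.068,0,0,0],
  [0,-0.001,-0.001,0.068,0,0,0],
  [0,-0.001,-0.001,0.068,0,0,0],
  [0,-0.001,-0.001,0.068,0,0,0],
  [0,-0.001,-0.001,0.068,0,0,0],
], newtons=15)

```text
t: 2.9
ee_pos: [0.5667, 0.1785, 0.1708]
ee_rot: [0.0, 0.0, 1.0, 0.0]
ft_force: [-0.0, 0.6, -0.4]
gripper_width: 0.0404
gripper_force: 0.0
```

Run:
```python
from h import *
s=cam("scene"); cv2.imwrite("pics/g1.png",cv2.resize(s["img"][150:330,310:510,::-1],(600,540))); print(robot.get_state()["ft_force"],robot.get_state()["q"])
# rows per 12 deg from -27.2
a0=np.radians(-27.2)
p=lambda t:.06*np.array([-np.cos(t),np.sin(t)])
for seg in range(4):
    b=a0-np.radians(108*seg)
    print([[0,*np.round(p(b-np.radians(6*k))-p(b),4).tolist(),0] for k in range(1,19)])
```

```text
[ 0.85719629  0.76292563 -0.34773065] [ 1.76217559e-01  5.14364867e-01  1.40921731e+00  8.68806255e-05
  1.21800487e+00 -1.39443181e+00]
[[0, 0.0032, -0.0054, 0], [0, 0.0069, -0.0105, 0], [0, 0.0111, -0.0151, 0], [0, 0.0158, -0.0193, 0], [0, 0.0209, -0.023, 0], [0, 0.0263, -0.0261, 0], [0, 0.0321, -0.0287, 0], [0, 0.038, -0.0306, 0], [0, 0.0442, -0.0319, 0], [0, 0.0504, -0.0325, 0], [0, 0.0567, -0.0325, 0], [0, 0.063, -0.0318, 0], [0, 0.0691, -0.0305, 0], [0, 0.0751, -0.0285, 0], [0, 0.0808, -0.0259, 0], [0, 0.0862, -0.0228, 0], [0, 0.0913, -0.0191, 0], [0, 0.0959, -0.0149, 0]]
[[0, 0.0042, 0.0047, 0], [0, 0.0079, 0.0098, 0], [0, 0.011, 0.0152, 0], [0, 0.0135, 0.021, 0], [0, 0.0154, 0.027, 0], [0, 0.0167, 0.0331, 0], [0, 0.0174, 0.0393, 0], [0, 0.0173, 0.0456, 0], [0, 0.0167, 0.0519, 0], [0, 0.0153, 0.058, 0], [0, 0.0134, 0.064, 0], [0, 0.0108, 0.0697, 0], [0, 0.0076, 0.0751, 0], [0, 0.0039, 0.0802, 0], [0, -0.0003, 0.0849, 0], [0, -0.005, 0.089, 0], [0, -0.0101, 0.0927, 0], [0, -0.0155, 0.0958, 0]]
[[0, -0.0057, 0.0025, 0], [0, -0.0117, 0.0045, 0], [0, -0.0179, 0.0057, 0], [0, -0.0241, 0.0064, 0], [0, -0.0304, 0.0064, 0], [0, -0.0366, 0.0057, 0], [0, -0.0428, 0.0043, 0], [0, -0.0488, 0.0024, 0], [0, -0.0545, -0.0002, 0], [0, -0.0599, -0.0033, 0], [0, -0.065, -0.0071, 0], [0, -0.0696, -0.0113, 0], [0, -0.0738, -0.016, 0], [0, -0.0775, -0.0211, 0], [0, -0.0806, -0.0265, 0], [0, -0.0831, -0.0322, 0], [0, -0.0851, -0.0382, 0], [0, -0.0863, -0.0444, 0]]
[[0, -0.0006, -0.0062, 0], [0, -0.0006, -0.0125, 0], [0, 0.0001, -0.0188, 0], [0, 0.0014, -0.0249, 0], [0, 0.0034, -0.0309, 0], [0, 0.0059, -0.0366, 0], [0, 0.0091, -0.042, 0], [0, 0.0128, -0.0471, 0], [0, 0.017, -0.0518, 0], [0, 0.0217, -0.0559, 0], [0, 0.0268, -0.0596, 0], [0, 0.0322, -0.0627, 0], [0, 0.038, -0.0653, 0], [0, 0.044, -0.0672, 0], [0, 0.0501, -0.0685, 0], [0, 0.0564, -0.0691, 0], [0, 0.0626, -0.0691, 0], [0, 0.0689, -0.0684, 0]]
```

View pics/g1.png

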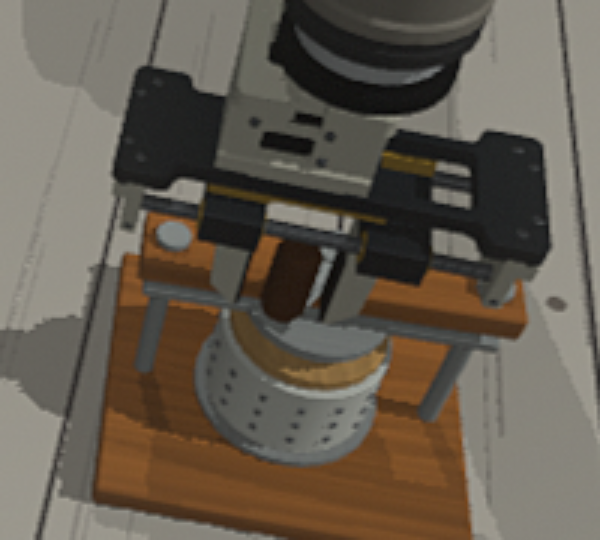

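The handle, at about (290,280) in the crop, stands between the pads, and the fingers are still closing. I'll finish the grip.

Call:
arm_command([
  [0,0,0,0,0,0,0],
  [0,0,0,0,0,0,0],
  [0,0,0,0,0,0,0],
  [0,0,0,0,0,0,0],
  [0,0,0,0,0,0,0],
], newtons=15)

```text
t: 3.45
ee_pos: [0.5666, 0.1787, 0.1707]
ee_rot: [-0.0, 0.0, 1.0, 0.0]
ft_force: [-0.2, 1.2, 0.4]
gripper_width: 0.0237
gripper_force: 15.0
```

Gripped: the width of 23.7 mm matches the barrel. Winding the first 108°.

Call:
arm_command([
  [0,0.003,-0.005,0,0,0,0],
  [0,0.007,-0.0105,0,0,0,0],
  [0,0.011,-0.015,0,0,0,0],
  [0,0.016,-0.019,0,0,0,0],
  [0,0.021,-0.023,0,0,0,0],
  [0,0.0265,-0.026,0,0,0,0],
  [0,0.032,-0.0285,0,0,0,0],
  [0,0.038,-0.0305,0,0,0,0],
  [0,0.044,-0.032,0,0,0,0],
  [0,0.0505,-0.0325,0,0,0,0],
  [0,0.0565,-0.0325,0,0,0,0],
  [0,0.063,-0.032,0,0,0,0],
  [0,0.069,-0.0305,0,0,0,0],
  [0,0.075,-0.0285,0,0,0,0],
  [0,0.081,-0.026,0,0,0,0],
  [0,0.086,-0.023,0,0,0,0],
  [0,0.0915,-0.019,0,0,0,0],
  [0,0.096,-0.015,0,0,0,0],
])

```text
t: 5.25
ee_pos: [0.4728, 0.1645, 0.1709]
ee_rot: [0.003, 0.0, 1.0, 0.001]
ft_force: [10.8, 8.2, -9.4]
gripper_width: 0.0238
gripper_force: 15.0
```

The force points inward at about 13 N, so the true circle lies slightly inside my path here. I'll shift by about +1.5 mm in X and +1 mm in Y and carry on.

Call:
arm_command([
  [0,0.003,0.0055,0,0,0,0],
  [0,0.0065,0.011,0,0,0,0],
  [0,0.0095,0.016,0,0,0,0],
  [0,0.012,0.022,0,0,0,0],
  [0,0.014,0.028,0,0,0,0],
  [0,0.015,0.034,0,0,0,0],
  [0,0.016,0.0405,0,0,0,0],
  [0,0.016,0.0465,0,0,0,0],
  [0,0.015,0.053,0,0,0,0],
])

```text
t: 6.15
ee_pos: [0.455, 0.217, 0.1707]
ee_rot: [-0.001, -0.0, 1.0, -0.0]
ft_force: [-1.2, -1.6, 0.7]
gripper_width: 0.0236
gripper_force: 15.0
```

Forces are small now. Continuing another 162° on the shifted circle.

Call:
arm_command([
  [0,-0.0015,0.006,0,0,0,0],
  [0,-0.0035,0.012,0,0,0,0],
  [0,-0.006,0.018,0,0,0,0],
  [0,-0.009,0.023,0,0,0,0],
  [0,-0.013,0.0285,0,0,0,0],
  [0,-0.017,0.033,0,0,0,0],
  [0,-0.0215,0.037,0,0,0,0],
  [0,-0.027,0.041,0,0,0,0],
  [0,-0.032,0.044,0,0,0,0],
])

```text
t: 7.05
ee_pos: [0.4877, 0.2619, 0.1707]
ee_rot: [-0.0, -0.0, 1.0, 0.001]
ft_force: [-3.7, 2.3, 1.4]
gripper_width: 0.0239
gripper_force: 15.0
```

Call:
arm_command([
  [0,-0.0055,0.0025,0,0,0,0],
  [0,-0.0115,0.0045,0,0,0,0],
  [0,-0.018,0.0055,0,0,0,0],
  [0,-0.024,0.0065,0,0,0,0],
  [0,-0.0305,0.0065,0,0,0,0],
  [0,-0.0365,0.0055,0,0,0,0],
  [0,-0.043,0.0045,0,0,0,0],
  [0,-0.049,0.0025,0,0,0,0],
  [0,-0.0545,0,0,0,0,0],
])

```text
t: 7.95
ee_pos: [0.5432, 0.2607, 0.1708]
ee_rot: [0.001, 0.0, 1.0, 0.0]
ft_force: [-0.3, 3.7, -0.2]
gripper_width: 0.0234
gripper_force: 15.0
```

Call:
arm_command([
  [0,-0.0055,-0.0025,0,0,0,0],
  [0,-0.0105,-0.0065,0,0,0,0],
  [0,-0.015,-0.0105,0,0,0,0],
  [0,-0.0195,-0.0155,0,0,0,0],
  [0,-0.023,-0.0205,0,0,0,0],
  [0,-0.026,-0.026,0,0,0,0],
  [0,-0.0285,-0.0315,0,0,0,0],
  [0,-0.0305,-0.0375,0,0,0,0],
  [0,-0.032,-0.044,0,0,0,0],
])

```text
t: 8.85
ee_pos: [0.5739, 0.2159, 0.1707]
ee_rot: [-0.0, 0.0, 1.0, -0.0]
ft_force: [-2.7, 0.2, 2.1]
gripper_width: 0.0233
gripper_force: 15.0
```

Call:
arm_command([
  [0,-0.0005,-0.006,0,0,0,0],
  [0,-0.0005,-0.0125,0,0,0,0],
  [0,0,-0.019,0,0,0,0],
  [0,0.0015,-0.025,0,0,0,0],
  [0,0.0035,-0.031,0,0,0,0],
])

```text
t: 9.35
ee_pos: [0.57, 0.1854, 0.1706]
ee_rot: [-0.001, 0.0, 1.0, 0.0]
ft_force: [-4.6, 4.4, 2.0]
gripper_width: 0.0236
gripper_force: 15.0
```

The stop can't come before about 396° of turn, and I'm at 354°. I'll go 30° more, then feel for the stop in 10° steps.

Call:
arm_command([
  [0,0.002,-0.005,0,0,0,0],
  [0,0.0045,-0.0095,0,0,0,0],
  [0,0.0075,-0.0135,0,0,0,0],
  [0,0.011,-0.018,0,0,0,0],
  [0,0.0145,-0.0215,0,0,0,0],
  [0,0.0185,-0.025,0,0,0,0],
])

```text
t: 9.95
ee_pos: [0.5517, 0.1611, 0.1706]
ee_rot: [-0.0, -0.0, 1.0, 0.001]
ft_force: [-2.9, 6.1, 0.3]
gripper_width: 0.0232
gripper_force: 15.0
```

Call:
arm_command([
  [0,0.003,-0.002,0,0,0,0],
  [0,0.006,-0.004,0,0,0,0],
  [0,0.0085,-0.006,0,0,0,0],
])

```text
t: 10.25
ee_pos: [0.5433, 0.1554, 0.1706]
ee_rot: [-0.0, 0.0, 1.0, 0.001]
ft_force: [-3.0, 7.9, -0.3]
gripper_width: 0.0234
gripper_force: 15.0
```

Call:
arm_command([
  [0,0.003,-0.001,0,0,0,0],
  [0,0.0065,-0.0025,0,0,0,0],
  [0,0.0095,-0.0035,0,0,0,0],
])

```text
t: 10.55
ee_pos: [0.5343, 0.1515, 0.1707]
ee_rot: [0.001, 0.0, 1.0, 0.001]
ft_force: [-0.8, 6.1, 0.4]
gripper_width: 0.0235
gripper_force: 15.0
```

Call:
arm_command([
  [0,0.0035,-0.001,0,0,0,0],
  [0,0.007,-0.002,0,0,0,0],
  [0,0.01,-0.0025,0,0,0,0],
])

```text
t: 10.85
ee_pos: [0.5246, 0.149, 0.1707]
ee_rot: [0.001, 0.0, 1.0, 0.001]
ft_force: [0.8, 5.7, -0.9]
gripper_width: 0.0234
gripper_force: 15.0
```

Call:
arm_command([
  [0,0.0035,0,0,0,0,0],
  [0,0.007,0,0,0,0,0],
  [0,0.0105,0,0,0,0,0],
])

```text
t: 11.15
ee_pos: [0.5139, 0.1482, 0.1707]
ee_rot: [0.001, 0.0, 1.0, -0.0]
ft_force: [2.3, 0.9, -1.1]
gripper_width: 0.0234
gripper_force: 15.0
```

Call:
arm_command([
  [0,0.0035,0.0005,0,0,0,0],
  [0,0.007,0.001,0,0,0,0],
  [0,0.0105,0.0015,0,0,0,0],
])

```text
t: 11.45
ee_pos: [0.503, 0.1494, 0.1708]
ee_rot: [0.0, 0.0, 1.0, -0.001]
ft_force: [0.3, -2.9, -0.5]
gripper_width: 0.0233
gripper_force: 15.0
```

Call:
arm_command([
  [0,0.0035,0.0005,0,0,0,0],
  [0,0.007,0.0015,0,0,0,0],
  [0,0.01,0.0025,0,0,0,0],
])

```text
t: 11.75
ee_pos: [0.4927, 0.1523, 0.1707]
ee_rot: [-0.0, 0.0, 1.0, -0.0]
ft_force: [0.6, -3.5, 0.7]
gripper_width: 0.0235
gripper_force: 15.0
```

Call:
arm_command([
  [0,0.003,0.0015,0,0,0,0],
  [0,0.0065,0.003,0,0,0,0],
  [0,0.0095,0.0045,0,0,0,0],
])

```text
t: 12.05
ee_pos: [0.4831, 0.1571, 0.1707]
ee_rot: [-0.0, 0.0, 1.0, -0.0]
ft_force: [0.2, -3.6, -0.2]
gripper_width: 0.0237
gripper_force: 15.0
```

Call:
arm_command([
  [0,0.003,0.002,0,0,0,0],
  [0,0.006,0.004,0,0,0,0],
  [0,0.0085,0.006,0,0,0,0],
])

```text
t: 12.35
ee_pos: [0.4747, 0.1633, 0.1707]
ee_rot: [-0.0, 0.0, 1.0, 0.0]
ft_force: [-1.8, -4.6, 1.2]
gripper_width: 0.0234
gripper_force: 15.0
```

Call:
arm_command([
  [0,0.0025,0.0025,0,0,0,0],
  [0,0.005,0.005,0,0,0,0],
  [0,0.007,0.0075,0,0,0,0],
])

```text
t: 12.65
ee_pos: [0.4676, 0.1708, 0.1707]
ee_rot: [-0.0, -0.0, 1.0, -0.0]
ft_force: [-2.4, -4.6, 2.2]
gripper_width: 0.0238
gripper_force: 15.0
```

Call:
arm_command([
  [0,0.002,0.003,0,0,0,0],
  [0,0.004,0.006,0,0,0,0],
  [0,0.006,0.0085,0,0,0,0],
])

```text
t: 12.95
ee_pos: [0.4617, 0.1795, 0.1707]
ee_rot: [-0.0, 0.0, 1.0, 0.0]
ft_force: [-1.0, -2.0, 1.8]
gripper_width: 0.0233
gripper_force: 15.0
```

Call:
arm_command([
  [0,0.0015,0.003,0,0,0,0],
  [0,0.003,0.0065,0,0,0,0],
  [0,0.0045,0.0095,0,0,0,0],
])

```text
t: 13.25
ee_pos: [0.4575, 0.1891, 0.1707]
ee_rot: [-0.0, 0.0, 1.0, 0.0]
ft_force: [-1.6, -2.4, 1.8]
gripper_width: 0.0235
gripper_force: 15.0
```

Call:
arm_command([
  [0,0.001,0.0035,0,0,0,0],
  [0,0.002,0.007,0,0,0,0],
  [0,0.0025,0.01,0,0,0,0],
])

```text
t: 13.55
ee_pos: [0.4551, 0.199, 0.1707]
ee_rot: [-0.0, 0.0, 1.0, 0.0]
ft_force: [-1.1, -2.6, 1.6]
gripper_width: 0.0235
gripper_force: 15.0
```

Call:
arm_command([
  [0,0.0005,0.0035,0,0,0,0],
  [0,0.0005,0.007,0,0,0,0],
  [0,0.0005,0.0105,0,0,0,0],
])

```text
t: 13.85
ee_pos: [0.4544, 0.2095, 0.1707]
ee_rot: [-0.0, 0.0, 1.0, 0.0]
ft_force: [-2.9, -1.2, 2.0]
gripper_width: 0.0233
gripper_force: 15.0
```

Call:
arm_command([
  [0,-0.0005,0.0035,0,0,0,0],
  [0,-0.001,0.007,0,0,0,0],
  [0,-0.001,0.0105,0,0,0,0],
])

```text
t: 14.15
ee_pos: [0.4555, 0.2201, 0.1707]
ee_rot: [-0.0, 0.0, 1.0, 0.0]
ft_force: [-2.1, -1.2, 1.1]
gripper_width: 0.0239
gripper_force: 15.0
```

Call:
arm_command([
  [0,-0.001,0.0035,0,0,0,0],
  [0,-0.002,0.007,0,0,0,0],
  [0,-0.003,0.01,0,0,0,0],
])

```text
t: 14.45
ee_pos: [0.4586, 0.2301, 0.1707]
ee_rot: [-0.0, 0.0, 1.0, 0.0]
ft_force: [-5.0, -0.4, 2.1]
gripper_width: 0.0237
gripper_force: 15.0
```

Call:
arm_command([
  [0,-0.0015,0.003,0,0,0,0],
  [0,-0.003,0.0065,0,0,0,0],
  [0,-0.0045,0.0095,0,0,0,0],
])

```text
t: 14.75
ee_pos: [0.4621, 0.2377, 0.1705]
ee_rot: [-0.002, -0.0, 1.0, -0.002]
ft_force: [-10.8, -15.2, 9.3]
gripper_width: 0.0236
gripper_force: 15.0
```

Call:
arm_command([
  [0,-0.002,0.003,0,0,0,0],
  [0,-0.004,0.006,0,0,0,0],
  [0,-0.006,0.0085,0,0,0,0],
])

```text
t: 15.05
ee_pos: [0.4723, 0.2413, 0.1707]
ee_rot: [0.003, -0.0, 1.0, -0.006]
ft_force: [14.4, -29.7, -3.0]
gripper_width: 0.026
gripper_force: 16.4
```

The stop came at about 542° (force jump), and the second step only pressed against it. I'll open in place, where the residual force still pushes clockwise, then look.

Call:
arm_command([
  [1,0,0,0,0,0,0],
  [1,0,0,0,0,0,0],
  [1,0,0,0,0,0,0],
  [1,0,0,0,0,0,0],
  [1,0,0,0,0,0,0],
  [1,0,0,0,0,0,0],
  [1,0,0,0,0,0,0],
  [1,0,0,0,0,0,0],
  [1,0,0,0,0,0,0],
  [1,0,0,0,0,0,0],
  [1,0,0,-0.03,0,0,0],
  [1,0,0,-0.06,0,0,0],
  [1,0,0,-0.08,0,0,0],
  [1,0,0,-0.08,0,0,0],
])

```text
t: 16.45
ee_pos: [0.4705, 0.2481, 0.2537]
ee_rot: [0.003, 0.0, 1.0, 0.001]
ft_force: [0.5, 0.6, 0.2]
gripper_width: 0.0917
gripper_force: 0.0
```

Call:
arm_command([
  [1,0,0.04,-0.01,0,0,0],
  [1,0,0.08,-0.01,0,0,0],
  [1,0,0.12,-0.01,0,0,0],
  [1,0,0.16,-0.01,0,0,0],
  [1,0,0.2,-0.01,0,0,0],
  [1,0,0.2,-0.01,0,0,0],
  [1,0,0.2,-0.01,0,0,0],
])

```text
t: 17.15
ee_pos: [0.4685, 0.448, 0.2587]
ee_rot: [-0.001, -0.001, 1.0, -0.001]
ft_force: [-0.3, -0.5, 0.5]
gripper_width: 0.0919
gripper_force: 0.0
```

Run:
```python
from h import *
d=cam("top"); s=cam("scene")
cv2.imwrite("pics/c2.png",np.hstack([cv2.resize(d["img"][180:320,90:250,::-1],(400,350)),cv2.resize(s["img"][190:330,330:490,::-1],(400,350))]))
for c in(d,s):
    P=cloud(c); m=(c["range_z"]>0)&(P[...,2]>.19)&(P[...,2]<.215)&(np.hypot(P[...,0]-.513,P[...,1]-.207)<.08); Q=P[m]
    lo,hi=Q.min(0),Q.max(0); print(len(Q),(lo+hi)/2,hi-lo)
    k=((lo+hi)/2)[:2]-[.513,.207]; print(np.degrees(np.arctan2(k[1],k[0])),np.hypot(*k))
```

```text
219 [0.45963033 0.23469737 0.20185864] [0.02303604 0.02125991 0.02343783]
152.57194852848758 0.06012874716305106
215 [0.46117073 0.23532873 0.20048732] [0.02403213 0.0232809  0.02089893]
151.33996588520876 0.059065984634002096
```

View pics/c2.png

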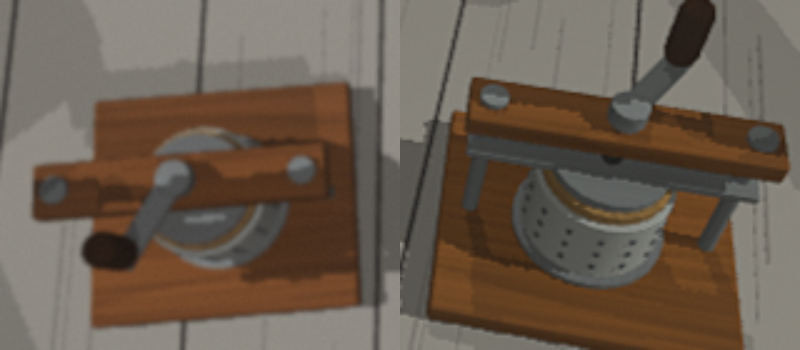

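The handle now stands at about (110,250) in the top crop, an angle of about 152° and a total turn of about 541°, and the plate is down in the mould. To be sure it is hard on the stop, I'll press clockwise gently with shut fingers.

Call:
arm_command([
  [0,0.012,-0.04,0,0,0,0],
  [0,0.012,-0.08,0,0,0,0],
  [0,0.012,-0.12,0,0,0,0],
  [0,0.012,-0.16,0,0,0,0],
  [0,0.012,-0.2,0,0,0,0],
  [0,0.012,-0.24,0,0,0,0],
  [0,0.012,-0.263,0,0,0,0],
  [0,0.012,-0.263,0,0,0,0],
  [0,0.012,-0.263,0,0,0,0],
  [0,0.012,-0.263,0,0,0,0],
  [0,0.012,-0.263,0,0,0,0],
  [0,0.012,-0.263,0,0,0,0],
  [0,0.012,-0.263,0.03,0,0,0],
  [0,0.012,-0.263,0.06,0,0,0],
  [0,0.012,-0.263,0.085,0,0,0],
  [0,0.012,-0.263,0.085,0,0,0],
])

```text
t: 18.85
ee_pos: [0.4551, 0.1846, 0.1727]
ee_rot: [-0.003, -0.0, 1.0, -0.001]
ft_force: [-0.3, 0.3, -0.3]
gripper_width: 0.0
gripper_force: 0.0
```

Call:
arm_command([
  [0,0,0.003,0,0,0,0],
  [0,0,0.006,0,0,0,0],
  [0,0,0.009,0,0,0,0],
  [0,0,0.012,0,0,0,0],
  [0,0,0.012,0,0,0,0],
])

```text
t: 19.35
ee_pos: [0.4574, 0.1971, 0.1763]
ee_rot: [0.001, -0.0, 1.0, 0.0]
ft_force: [0.1, -0.8, -0.4]
gripper_width: 0.0009
gripper_force: 0.0
```

Call:
arm_command([
  [0,0,0.002,0,0,0,0],
  [0,0,0.004,0,0,0,0],
  [0,0,0.006,0,0,0,0],
  [0,0,0.006,0,0,0,0],
])

```text
t: 19.75
ee_pos: [0.4572, 0.2028, 0.1757]
ee_rot: [-0.0, -0.0, 1.0, 0.0]
ft_force: [-0.4, 0.1, 0.2]
gripper_width: 0.0006
gripper_force: 0.0
```

Call:
arm_command([
  [0,0,0.0015,0,0,0,0],
  [0,0,0.003,0,0,0,0],
  [0,0,0.003,0,0,0,0],
])

```text
t: 20.05
ee_pos: [0.4572, 0.2057, 0.1757]
ee_rot: [-0.0, 0.0, 1.0, 0.0]
ft_force: [0.5, 1.1, 0.2]
gripper_width: 0.0005
gripper_force: 0.0
```

Call:
arm_command([
  [0,0,0.0015,0,0,0,0],
  [0,0,0.003,0,0,0,0],
  [0,0,0.003,0,0,0,0],
])

```text
t: 20.35
ee_pos: [0.4572, 0.2079, 0.1757]
ee_rot: [-0.0, -0.0, 1.0, -0.001]
ft_force: [-0.2, -4.3, 0.7]
gripper_width: 0.0002
gripper_force: 2.2
```

Call:
arm_command([
  [0,0,0.001,0,0,0,0],
  [0,0,0.002,0,0,0,0],
  [0,0,0.002,0,0,0,0],
])

```text
t: 20.65
ee_pos: [0.4572, 0.2085, 0.1757]
ee_rot: [-0.0, 0.0, 1.0, -0.002]
ft_force: [-0.7, -11.5, 2.6]
gripper_width: 0.0005
gripper_force: 5.8
```

Call:
arm_command([
  [0,0,0.001,0,0,0,0],
  [0,0,0.002,0,0,0,0],
  [0,0,0.002,0,0,0,0],
])

```text
t: 20.95
ee_pos: [0.4572, 0.209, 0.1758]
ee_rot: [-0.0, 0.0, 1.0, -0.003]
ft_force: [-0.0, -18.7, 4.0]
gripper_width: 0.0003
gripper_force: 9.3
```

At 19 N the crank doesn't move, so it is hard on the stop. Backing straight off and clear.

Call:
arm_command([
  [0,0,-0.01,0,0,0,0],
  [0,0,-0.03,0,0,0,0],
  [0,0,-0.03,-0.03,0,0,0],
  [0,0,-0.03,-0.07,0,0,0],
  [0,0,-0.03,-0.11,0,0,0],
  [0,0,-0.03,-0.12,0,0,0],
  [0,0,-0.03,-0.12,0,0,0],
  [0,0,-0.03,-0.12,0,0,0],
])

```text
t: 21.75
ee_pos: [0.4566, 0.1826, 0.2944]
ee_rot: [-0.001, -0.0, 1.0, -0.0]
ft_force: [0.3, -0.6, -0.5]
gripper_width: 0.0003
gripper_force: 0.0
```

Run:
```python
from h import *
s=cam("scene"); P=cloud(s); m=(s["range_z"]>0)&(P[...,2]>.19)&(P[...,2]<.215)&(np.hypot(P[...,0]-.46,P[...,1]-.235)<.03); Q=P[m]; print((Q.min(0)+Q.max(0))/2)
print("mill",P[216,189]); print(robot.get_state()["ft_force"]); cv2.imwrite("pics/e.png",s["img"][...,::-1])
```

```text
[0.46144668 0.23540054 0.20055415]
mill [ 0.61072997 -0.16248964  0.18849256]
[-0.42919745  0.30150382 -0.42545668]
```

View pics/e.png

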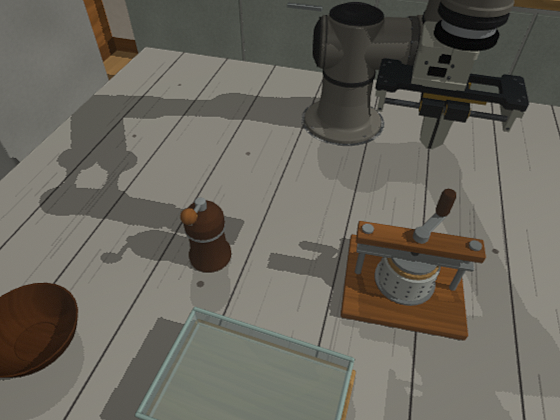

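The arm is clear of everything, the press handle is at (446,203) and unmoved, and the mill knob is still at (189,216). Handing the job in.

```bash
python3 -c "
from workcell import robot
print(robot.close_job())"
```

```text
the job is handed in; nothing more can be done
None
```

I wound the press crank clockwise about 1.5 turns until it stopped, let go and backed the arm clear at about 22 s; a 19 N push afterwards didn't move the crank, the mill was left untouched, and the job is handed in.

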